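# Touch-test a vortex mixer

## Task

Give the vortex mixer its quick touch test before the samples go on it: tap down the half of its rocker switch that is nearer the cup to switch it on, then press the rubber cup on top well down with the fingertips, keep it down for about a second and let it come up again, and last tap down the other half of the rocker (at the front of the deck) to switch it off. Press everything lightly, grip, lift or pull nothing, and press the cup only while the switch is on. Leave the speed dial as it is set, the mixer where it stands and the vials and bottle beside it untouched.

Things in the scene. Friction and masses are not known exactly. Their poses are not given: they have to be found in the camera images.
- mixer: Low white bench vortex mixer, 190 mm deep (x), 150 mm wide (y), loose on its rubber feet, 2.5 to 4.2 kg. Origin under its middle on the bench, x from the front to the back of the mixer, y to its left, z up. Its front part is a level deck 60 mm above the bench with the rocker switch (left) and the speed dial (right); behind it a round tower 111 mm across, its axis at x = +22 mm, 100 mm high, carries the rubber cup. The tower's front is at x = -34 mm.
- rocker (a joint): Angle of the grey rocker switch (in a black frame), rad: 0 = off (front half down and level, half nearer the cup raised), 0.36 = on (half nearer the cup down and level, front half raised). It snaps over at mid-travel (0.18) and stays on either side; 3 to 4 N at 15 mm from its pivot tips it. The rocker is a shallow V, 44 mm long (mixer x) and 30 mm wide (mixer y), its pivot at mixer x = -66, y = +32 mm.
- rocker_cup_half (a point): Middle of the top face of the rocker's half nearer the cup, 15 mm from the pivot; it moves with the rocker: about 73 mm above the bench when off, about 67 mm when pressed down (on). The raised half slopes up by 0.36 rad, its outer end 2 to 3 mm higher than this point.
- rocker_front_half (a point): Middle of the top face of the rocker's front half (away from the cup), 15 mm from the pivot: about 67 mm above the bench when down (off), about 73 mm when raised (on).
- cup (a joint): Travel of the rubber cup, m: 0 at rest, positive when pressed down, stop at 0.010; a spring of about 0.7 N per mm brings it back up. Negative when it is pulled up off its head.
- cup_rim (a point): Centre of the rim of the round black rubber cup on top of the tower (48 mm across, flat rim with a dish under 3 mm deep), about 132 mm above the bench at rest; the cup is pressed down here.
- dial_mark (a point): Outer end of the white line on top of the grey speed dial (35 mm across, 14 mm high, at mixer x = -66, y = -34 mm), to be left alone; it starts at any setting.
- instrument_corner (a point): Top left front corner (the one nearest the mixer) of the big fixed instrument box, 190 mm high, that stands on the bench to the right; it runs 280 mm to the right and 240 mm back from here. Keep clear of it. Low clutter (up to 70 mm) lies in front of it; taller bottles (up to 300 mm) stand only along the back of the bench.
- vial_black: Glass sample vial with black screw cap, 25 mm across, 50 mm high, standing about 12 cm to one side of the mixer's middle; origin at its foot. Leave alone.
- vial_green: Glass sample vial with green screw cap, 25 mm across, 50 mm high, standing beside the mixer; origin at its foot. Leave alone.
- weigh: Glass weighing bottle with a knobbed stopper, 38 mm across, 53 mm high, standing beside the mixer; origin at its foot. Leave alone.

How it is judged:
By the outcome, as a careful person would: the job done as asked, in the order asked, and still so for the second after the job is handed in, with the robot touching nothing.
It also fails if it takes over 45 s, if anything falls off the work surface, if the arm or the gripper's body presses on something with over 40 N, if the wrist force passes 120 N, or if a joint passes its speed limit or range.

## Robot

A 7-joint arm with a two-finger parallel gripper is mounted at the origin on a cart in front of the work surface, level with it; the furniture and walls round the work are solid. World frame = base frame: x ahead of the robot, y to its left, z up, the work surface at z = 0. Lengths are in m, angles in rad, forces in N, time in s.
With the tool pointing down it reaches from about 0.4 to 0.85 m from the base axis. Payload 10.4 kg.
Tool frame: the origin (TCP) lies midway between the tips of the shut fingers; the grasp point (between the pads) lies 19 mm behind it (manip.pinch_z is the distance from the TCP to the grasp point, in m); y points along the fingers, x is the direction in which the jaws open and shut, and the axes are right-handed (so a half turn about y gives the same grasp; the last joint's range is limited). The gripper opens to 85 mm and grips with 20 to 120 N. Pads are 22 mm wide; open, the fingers measure 114 mm over their backs; the gripper's body (76 mm by 85 mm) begins 54 mm behind the grasp point. The pads swing forward as they close: fully open they stand 13 mm farther back than shut.
Start: joints at [1.325, 0.332, -0.065, 1.46, 0.022, 1.35, -0.088], TCP at [0.138, -0.61, 0.231] pointing down, gripper open.
Joint ranges: [-2.6, 2.6], [-0.5, 2.12], [-1.47, 1.34], [0.16, 2.42], [-1.27, 4.41], [0.06, 2.06], [-2.6, 2.6]. Speed limits (rad/s): [2.22, 2.22, 2.79, 2.79, 3.14, 3.14, 3.14].

## Interface

Orientations are given as a unit quaternion [x, y, z, w].
In Python, from workcell import manip gives the robot as it stands.
- The arm moves only by the shell command python3 -m pendant 'ROWS' [OPENING] [FORCE]. ROWS is a JSON object of lists of equal length, an entry for each row: "offset": the shift along the tool's x, y, z scaled (see below), a list of three; "turn": the turn, a rotation vector about the tool's x, y, z scaled (see below), a list of three. A call has 1 to 12 rows; each row is the pose to reach, as a shift and turn from the pose measured when the call began, along the tool's axes at that moment; what a row does not reach only later rows make up. The controller multiplies each number of a shift by 200 mm and each number of a turn by 45 degrees. A row lasts 1/8 s, in which the tool goes at most 62.5 mm and 10.7 degrees, less where a joint would pass 70% of its speed; a pose out of reach is approached as far as the arm can. A call with a number of a shift or a turn outside -1 to 1 is refused whole. A call with a gripper value outside its range is refused whole. OPENING is the opening in per cent of the stroke, from 0 (shut) to 100 (fully open), set as the call begins (- or left out, the last holds). The fingers move at their own pace and stop on an object; FORCE is the grip in N (left out, the last holds). Time passes only in rows, so rows that repeat a pose let the fingers close. It gives the time, the measured TCP pose, the force and the opening at its end, in the units of the state.
- manip.get_obs(): the state, without advancing time (a new reading comes with each control period).
- manip.camera(name): name is "side" or "top" or "wrist"; returns (picture, depth): 480x640x3 uint8, red, green, blue; 480x640 float32, m along the optical axis (not along the pixel's ray), 0 where there is no reading.
- manip.camera_model(name): a dict with "intrinsics" (3x3 intrinsics, pixels), "k1" (the pictures are not rectified: a ray, as slopes to the right and down, at radius r is drawn at 1 + k1 r^2 times it, then the intrinsics apply), "R" (3x3) and "t" (3): a world point X has camera coordinates R X + t; the wrist camera has in their place "tool_from_camera" (4x4, takes a point from camera to tool coordinates, whose origin is the TCP and whose axes are the tool frame's). Camera axes: x right, y down, z forward; pixel columns grow to the right and rows downward; lengths in m; the calibration is good to about 2 mm. A picture is of the moment at which its call begins: read the wrist's pose just before it. camera_model takes no time and is no camera call.
- manip.hand_in(): hands the job in, once; it reports no verdict.
The state is a dict: "clock": time; "joint_pos": joint angles; "joint_velocities": joint speeds; "tau": joint torques, N m; "position": TCP position; "ee_rot": TCP orientation; "ft_force": force on the tool from outside, world axes, zero at the start; "torque": the same for the moment, N m; "grip_width": opening from 0.0 (shut) to 1.0 (fully open).
Only numpy, scipy, OpenCV 4.12 (cv2) and the standard library are available. Lean on these libraries where they do the work, as an engineer would, in place of code of your own. Each camera call takes 0.05 s, during which the arm holds its last target. There are 200 camera calls.

## Working session

There is one attempt and no reset: what is moved stays moved. The work goes in short steps, Python scripts to look and compute and a shell command to move; the robot and the scene stay as the last step left them, time stands still between calls to the robot, and variables do not carry over. Pictures are saved under pics/ and viewed, about 8 in all and at most 12, crops included, and the job is handed in when it is done.

```bash
mkdir -p pics; ls
cat > h.py <<'E'
import numpy as np, cv2
from scipy.spatial.transform import Rotation as Ro
from workcell import manip
def snap(n,f):
    o=manip.get_obs(); p,d=manip.camera(n); cv2.imwrite('pics/'+f+'.png',p[:,:,::-1]); np.savez('pics/'+f,p=p,d=d,pos=o['position'],q=o['ee_rot']); return p,d
def ext(n,f):
    m=manip.camera_model(n)
    if n!='wrist': return m,np.array(m['R']),np.array(m['t'])
    z=np.load('pics/'+f+'.npz'); T=np.eye(4);T[:3,:3]=Ro.from_quat(z['q']).as_matrix();T[:3,3]=z['pos']
    W=np.linalg.inv(T@np.array(m['tool_from_camera'])); return m,W[:3,:3],W[:3,3]
def slopes(m,u,v):
    K=np.array(m['intrinsics']); D=np.array([m['k1'],0,0,0,0.])
    return cv2.undistortPoints(np.array([[[u,v]]],float),K,D)[0,0]
def pix2w(n,f,u,v,z=None):
    """world point by depth, or on plane z"""
    m,R,t=ext(n,f); s=np.r_[slopes(m,u,v),1]
    c=-R.T@t; r=R.T@s
    if z is None:
        d=np.load('pics/'+f+'.npz')['d'][int(v)-1:int(v)+2,int(u)-1:int(u)+2]; return c+r*np.median(d[d>0])
    return c+r*(z-c[2])/r[2]
def w2pix(n,f,X):
    m,R,t=ext(n,f); return cv2.projectPoints(np.array([X],float),cv2.Rodrigues(R)[0],t,np.array(m['intrinsics']),np.array([m['k1'],0,0,0,0.]))[0][0,0]
E
python3 - <<'E'
from h import *
o=manip.get_obs()
for k in o: print(k,np.round(o[k],3))
snap('top','top0');snap('side','side0')
for n in('top','side'):
    m,R,t=ext(n,'');print(n,-R.T@t,R[2])
E
```

```text
pics
clock 0.0
joint_pos [ 1.325  0.333 -0.065  1.461  0.022  1.35  -0.089]
joint_velocities [-0.002  0.     0.001 -0.001  0.001  0.     0.   ]
tau [ 0.0000e+00 -6.2544e+01  4.9000e-02 -3.9162e+01  1.6000e-02  1.0000e-02
  0.0000e+00]
position [ 0.138 -0.609  0.231]
ee_rot [-0.552  0.442 -0.441  0.553]
ft_force [ 0.217 -0.59  -0.043]
torque [ 0.01  -0.023 -0.058]
grip_width 1.001
top [0.42852672 0.05983956 1.30788804] [ 0.07743918  0.00912702 -0.9969553 ]
side [ 0.5658616  -0.38364131  0.96535588] [-0.0263775   0.49640108 -0.86769245]
```

View pics/top0.png

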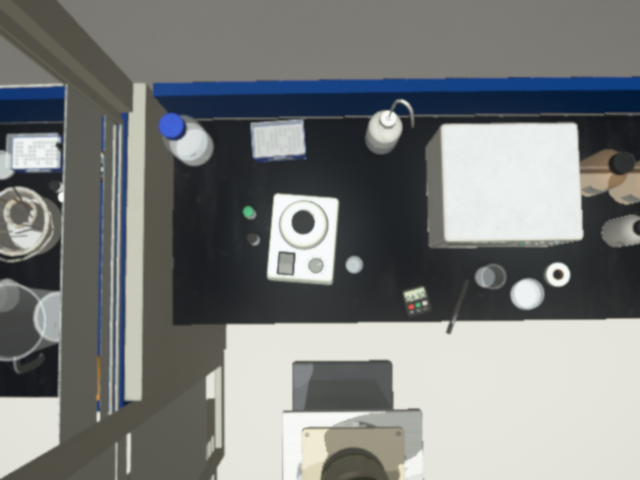

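View pics/side0.png

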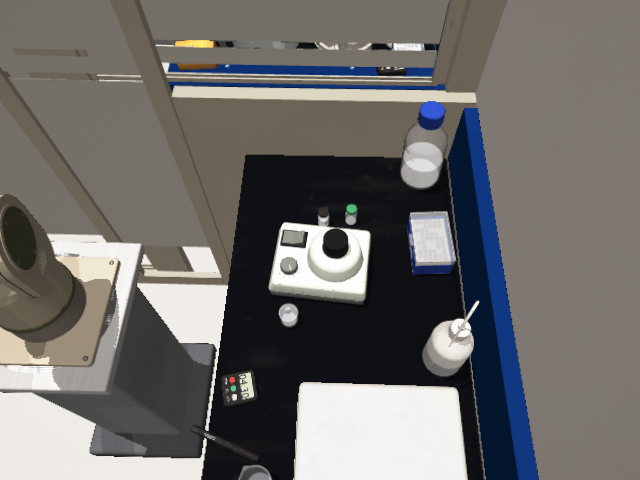

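Run:
```python
from h import *
o=manip.get_obs();print(Ro.from_quat(o['ee_rot']).as_matrix().round(3));print(np.array(manip.camera_model('wrist')['tool_from_camera']).round(3), manip.pinch_z)
```

```text
[[ 0.221 -0.     0.975]
 [-0.975  0.001  0.221]
 [-0.001 -1.    -0.   ]]
[[ 1.     0.     0.001 -0.001]
 [-0.    -0.286  0.958 -0.141]
 [ 0.001 -0.958 -0.286  0.074]
 [ 0.     0.     0.     1.   ]] 0.0187
```

Top view: mixer at about (303,240), cup (303,222), rocker (286,264), dial (316,265), vials to its left, weighing bottle at (354,264). Side view: cup (336,240), rocker (293,239). The instrument's left front corner is at about (430,247) in the top view. The arm starts right of it.

Run:
```python
from h import *
def tri(a,b):
    A=[];B=[]
    for n,f,(u,v) in((('top','top0',a)),(('side','side0',b))):
        m,R,t=ext(n,f); s=slopes(m,u,v)
        for i in(0,1): A.append(R[i]-s[i]*R[2]);B.append(s[i]*t[2]-t[i])
    return np.linalg.lstsq(np.array(A),np.array(B),rcond=None)[0]
print('cup tri',tri((303,222),(336,237)).round(3),'rocker',tri((286,264),(293,239)).round(3),'dial',tri((316,265),(289,265)).round(3))
for nm,n,u,v in(('cup','top',303,222),('cup','side',336,237),('rock','top',286,264),('rock','side',293,239),('dial','top',316,265),('weigh','top',354,264),('blk','top',253,239),('grn','top',249,212),('corner','top',441,243),('deckFL','top',271,279),('deckFR','top',329,281)):
    print(nm,n,pix2w(n,n+'0',u,v).round(3))
# mixer white mask from depth in top, yaw
z=np.load('pics/top0.npz');p=z['p'].astype(int)
g=(p.min(2)>150); g[:, :255]=0;g[:,345:]=0;g[:190]=0;g[290:]=0
n,l,s,c=cv2.connectedComponentsWithStats(g.astype(np.uint8));k=1+s[1:,4].argmax()
pts=np.argwhere(l==k)[:,::-1].astype(np.float32);bx=cv2.boxPoints(cv2.minAreaRect(pts));print(bx)
for b in bx: print(pix2w('top','top0',b[0],b[1],.055).round(3))
```

```text
cup tri [0.57  0.103 0.138] rocker [0.484 0.144 0.057] dial [0.48  0.078 0.069]
cup top [0.567 0.103 0.129]
cup side [0.573 0.108 0.131]
rock top [0.482 0.143 0.068]
rock side [0.486 0.139 0.066]
dial top [0.479 0.077 0.075]
weigh top [ 0.481 -0.007  0.052]
blk top [0.54  0.218 0.05 ]
grn top [0.601 0.227 0.049]
corner top [ 0.519 -0.185  0.132]
deckFL top [0.45  0.179 0.037]
deckFR top [0.444 0.049 0.05 ]
[[266.26547 278.1812 ]
 [273.1049  192.68837]
 [338.5262  197.92209]
 [331.6868  283.41492]]
[0.452 0.188 0.055]
[0.643 0.172 0.055]
[0.629 0.025 0.055]
[0.439 0.043 0.055]
```

```bash
python3 -m pendant '{"offset":[[-0.17,0,0.2],[-0.34,0,0.4],[-0.51,0,0.6],[-0.68,0,0.8],[-0.84,0,0.96],[-0.84,0,0.96]],"turn":[[0,0,0],[0,0,0],[0,0,0],[0,0,0],[0,0,0],[0,0,0]]}' 0 20
```

```text
clock: 0.85
position: [0.2904, -0.4001, 0.2309]
ee_rot: [-0.553, 0.44, -0.439, 0.554]
ft_force: [0.4, -0.5, 0.3]
grip_width: -0.001
```

```bash
python3 -m pendant '{"offset":[[-0.22,0,0.17],[-0.44,0,0.34],[-0.66,0,0.51],[-0.87,0,0.68],[-0.87,0,0.68]],"turn":[[0,0.05,0],[0,0.1,0],[0,0.15,0],[0,0.2,0],[0,0.2,0]]}'; python3 -c "
from h import *
print(Ro.from_quat(manip.get_obs()['ee_rot']).as_matrix().round(3))"
```

```text
clock: 1.48
position: [0.3848, -0.1972, 0.2314]
ee_rot: [-0.518, 0.481, -0.48, 0.519]
ft_force: [-0.1, -0.3, -0.2]
grip_width: 0.005
[[ 0.076  0.     0.997]
 [-0.997  0.002  0.076]
 [-0.002 -1.     0.001]]
```

```bash
python3 -m pendant '{"offset":[[-0.25,0,0.08],[-0.5,0,0.16],[-0.75,0,0.24],[-0.94,0,0.3],[-0.94,0,0.3]],"turn":[[0,0.05,0],[0,0.1,0],[0,0.15,0],[0,0.2,0],[0,0.2,0]]}'; python3 -c "
from h import *
o=manip.get_obs();M=Ro.from_quat(o['ee_rot']).as_matrix();print(M.round(3));d=M.T@(np.array([.455,.14,.19])-o['position'])/.2;print(d)"
```

```text
clock: 2.1
position: [0.4307, -0.0038, 0.2318]
ee_rot: [-0.48, 0.519, -0.519, 0.481]
ft_force: [0.5, -0.4, -0.6]
grip_width: -0.001
[[-0.077  0.001  0.997]
 [-0.997  0.002 -0.077]
 [-0.002 -1.     0.001]]
[-0.72568085  0.21069978  0.06515689]
```

```bash
python3 -m pendant '{"offset":[[-0.25,0.07,0.02],[-0.5,0.14,0.04],[-0.72,0.2,0.06],[-0.72,0.2,0.06],[-0.72,0.2,0.06]],"turn":[[0,0,0],[0,0,0],[0,0,0],[0,0,0],[0,0,0]]}'; python3 -c "
from h import *
snap('wrist','w1')"
```

```text
clock: 2.72
position: [0.4543, 0.1368, 0.1918]
ee_rot: [-0.479, 0.52, -0.519, 0.48]
ft_force: [-0.1, 1.0, 0.5]
grip_width: -0.003
```

View pics/w1.png

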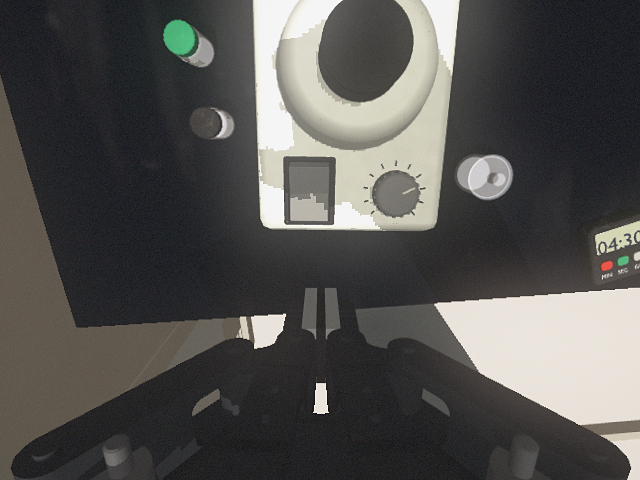

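Wrist view: black rocker frame spans (284,157) to (335,224), dial at (397,193), cup rim centred at (366,48), and shut fingertips near (320,290).

Run:
```python
from h import *
f='w1';P=lambda u,v,z=None:pix2w('wrist',f,u,v,z)
for u,v in((310,170),(310,182),(310,200),(310,214),(366,48)): print((u,v),P(u,v).round(4))
A=P(286,157,.066);B=P(334,157,.066);C=P(284,224,.064);D=P(335,224,.064);print(*[x.round(4) for x in(A,B,C,D)],'mid',(A+B+C+D)/4)
print('dial',P(397,193,.074),'cup',P(366,48,.132))
a=np.load('pics/w1.npz')
# cup: depth mask circle z>0.120
m,R,t=ext('wrist',f)
v,u=np.mgrid[0:130,260:470];d=a['d'][v,u]
s=cv2.undistortPoints(np.stack([u,v],-1).reshape(-1,1,2).astype(float),np.array(m['intrinsics']),np.array([m['k1'],0,0,0,0.]))[:,0]
X=(np.c_[s,np.ones(len(s))]*d.reshape(-1,1)-t)@R
k=(X[:,2]>.122)&(d.ravel()>0);Y=X[k];print('cup pts',k.sum(),Y.min(0),Y.max(0),np.median(Y[:,2]))
for n,g in(('tip','')):pass
```

```text
(310, 170) [0.5049 0.1419 0.0725]
(310, 182) [0.4959 0.1428 0.0695]
(310, 200) [0.4818 0.1442 0.0658]
(310, 214) [0.4709 0.1451 0.0655]
(366, 48) [0.5705 0.1051 0.1286]
[0.5152 0.1591 0.066 ] [0.5124 0.1237 0.066 ] [0.4642 0.1663 0.064 ] [0.461  0.1263 0.064 ] mid [0.48820535 0.14382774 0.065     ]
dial [0.48341464 0.07931249 0.074     ] cup [0.5698163  0.10554968 0.132     ]
cup pts 7155 [0.54814975 0.08065911 0.12346902] [0.59339794 0.1286774  0.1338884 ] 0.1302600171653704Traceback (most recent call last):
  File "<stdin>", line 13, in <module>
ValueError: too many values to unpack (expected 2)
```

```bash
python3 -m pendant '{"offset":[[-0.05,0,0.226],[-0.05,0.22,0.226],[-0.05,0.46,0.226],[-0.05,0.46,0.226],[-0.05,0.46,0.226]],"turn":[[0,0,0],[0,0,0],[0,0,0],[0,0,0],[0,0,0]]}'; python3 -c "
from h import *
snap('wrist','w2')
print(w2pix('wrist','w2',[.4865,.1438,.067]))"
```

```text
clock: 3.4
position: [0.5014, 0.1425, 0.1019]
ee_rot: [0.478, -0.52, 0.52, -0.48]
ft_force: [0.6, 0.1, -0.3]
grip_width: -0.004
[322.82159982 303.90107118]
```

View pics/w2.png

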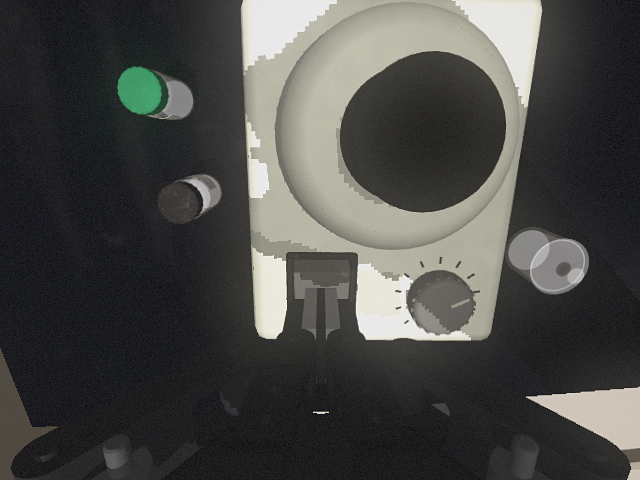

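```bash
python3 -m pendant '{"offset":[[0,0.1,-0.006],[0,0.135,-0.006],[0,0.15,-0.006],[0,0.16,-0.006],[0,0.17,-0.006],[0,0.17,-0.006]],"turn":[[0,0,0],[0,0,0],[0,0,0],[0,0,0],[0,0,0],[0,0,0]]}'
```

```text
clock: 4.2
position: [0.5003, 0.143, 0.0681]
ee_rot: [0.478, -0.519, 0.52, -0.48]
ft_force: [-1.3, -0.5, 0.4]
grip_width: -0.004
```

```bash
python3 -m pendant '{"offset":[[0,0.006,0],[0,0.01,0],[0,0.01,0]],"turn":[[0,0,0],[0,0,0],[0,0,0]]}'
python3 -m pendant '{"offset":[[0,-0.1,0],[0,-0.3,0],[0,-0.5,0],[0,-0.5,0]],"turn":[[0,0,0],[0,0,0],[0,0,0],[0,0,0]]}'; python3 -c "
from h import *
snap('wrist','w3')
p=cv2.imread('pics/w3.png')[60:420,180:580];cv2.imwrite('pics/w3c.png',cv2.resize(p,None,fx=1.6,fy=1.6))
o=manip.get_obs();M=Ro.from_quat(o['ee_rot']).as_matrix();print((M.T@(np.array([.5708,.1047,.150])-o['position'])/.2).round(3))
for r in(-15,15): X=np.array([.4865+r*.9965e-3,.1438-r*.0837e-3,.067]);u=w2pix('wrist','w3',X);print(u,pix2w('wrist','w3',*u))"
```

```text
clock: 4.58
position: [0.5005, 0.1431, 0.0671]
ee_rot: [0.478, -0.519, 0.52, -0.48]
ft_force: [-6.2, -2.0, 13.8]
grip_width: -0.003
clock: 5.08
position: [0.5019, 0.144, 0.1709]
ee_rot: [0.477, -0.518, 0.522, -0.482]
ft_force: [0.1, -0.2, -1.1]
grip_width: -0.001
[0.165 0.097 0.363]
[324.31291315 281.80689029] [0.4734196  0.14494986 0.07148217]
[324.59227225 243.51096956] [0.50116611 0.14255724 0.06604617]
```

View pics/w3c.png

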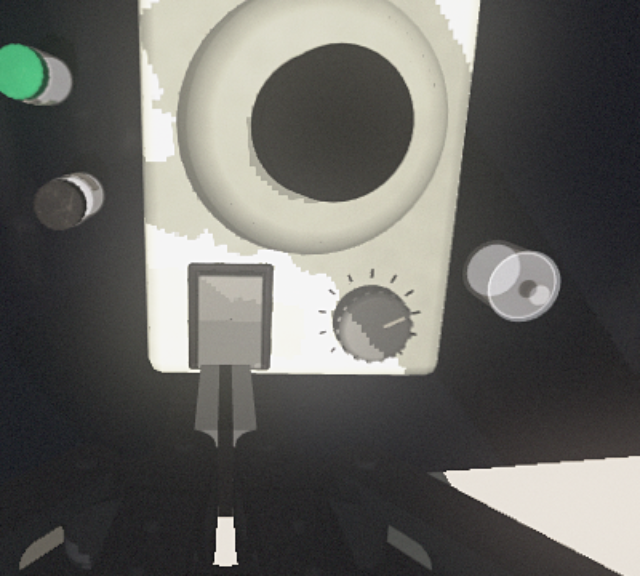

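Rocker is on: the cup half now reads 66 mm and the front half 71.5 mm. Next is the cup, whose centre is about (388,136) in the full picture.

```bash
python3 -c "
from h import *
X=pix2w('wrist','w3',388,136,.132);print(X,pix2w('wrist','w3',388,136))
o=manip.get_obs();M=Ro.from_quat(o['ee_rot']).as_matrix();print((M.T@(np.array([X[0],X[1],.150])-o['position'])/.2).round(3))"
```

```text
[0.57325421 0.10625447 0.132     ] [0.57324023 0.10564071 0.12863494]
[0.156 0.097 0.375]
```

Consistent to 2 mm. I'll move above the cup, staying high.

```bash
python3 -m pendant '{"offset":[[0.08,0,0.19],[0.16,0,0.37],[0.16,0.08,0.37],[0.16,0.1,0.37],[0.16,0.1,0.37]],"turn":[[0,0,0],[0,0,0],[0,0,0],[0,0,0],[0,0,0]]}'
```

```text
clock: 5.75
position: [0.5712, 0.1063, 0.1489]
ee_rot: [0.478, -0.518, 0.52, -0.481]
ft_force: [-0.9, 1.2, -0.4]
grip_width: 0.001
```

```bash
python3 -m pendant '{"offset":[[0,0.06,0],[0,0.1,0],[0,0.12,0],[0,0.135,0],[0,0.135,0],[0,0.135,0]],"turn":[[0,0,0],[0,0,0],[0,0,0],[0,0,0],[0,0,0],[0,0,0]]}'
```

```text
clock: 6.5
position: [0.5711, 0.1066, 0.1226]
ee_rot: [0.478, -0.518, 0.52, -0.481]
ft_force: [-4.6, -0.6, 10.0]
grip_width: 0.001
```

```bash
python3 -m pendant '{"offset":[[0,0.006,0],[0,0.006,0],[0,0.006,0]],"turn":[[0,0,0],[0,0,0],[0,0,0]]}'
```

```text
clock: 6.88
position: [0.5711, 0.1067, 0.1226]
ee_rot: [0.478, -0.518, 0.521, -0.481]
ft_force: [-5.1, -2.6, 13.8]
grip_width: 0.002
```

The position stopped changing while the force rose to 14 N, so the cup is at its stop. I'll ease off slightly, hold until about a second has passed, then rise.

```bash
python3 -m pendant '{"offset":[[0,-0.004,0],[0,-0.004,0],[0,-0.004,0],[0,-0.03,0],[0,-0.08,0],[0,-0.24,0],[0,-0.24,0],[0,-0.24,0]],"turn":[[0,0,0],[0,0,0],[0,0,0],[0,0,0],[0,0,0],[0,0,0],[0,0,0],[0,0,0]]}'; python3 -c "
from h import *
snap('wrist','w4')
o=manip.get_obs();M=Ro.from_quat(o['ee_rot']).as_matrix();print((M.T@(np.array([.4730,.1450,.160])-o['position'])/.2).round(3))"
```

```text
clock: 7.88
position: [0.5707, 0.1065, 0.1703]
ee_rot: [0.479, -0.518, 0.521, -0.481]
ft_force: [-0.9, 0.3, -0.8]
grip_width: 0.002
[-0.154  0.047 -0.502]
```

```bash
python3 -m pendant '{"offset":[[-0.06,0,-0.2],[-0.11,0,-0.36],[-0.154,0.05,-0.5],[-0.154,0.2,-0.5],[-0.154,0.35,-0.5],[-0.154,0.35,-0.5],[-0.154,0.35,-0.5]],"turn":[[0,0,0],[0,0,0],[0,0,0],[0,0,0],[0,0,0],[0,0,0],[0,0,0]]}'; python3 -c "
from h import *
snap('wrist','w5')
for r in(-15,0,15): print(w2pix('wrist','w5',[.4865+r*.9965e-3,.1438-r*.0837e-3,.067]))
p=cv2.imread('pics/w5.png')[60:420,180:580];cv2.imwrite('pics/w5c.png',cv2.resize(p,None,fx=1.6,fy=1.6))"
```

```text
clock: 8.8
position: [0.4738, 0.1453, 0.1002]
ee_rot: [0.479, -0.518, 0.52, -0.481]
ft_force: [0.4, -0.1, -0.0]
grip_width: 0.0
[323.80631948 284.05199139]
[324.03865402 257.59052733]
[324.28080477 229.87663269]
```

View pics/w5c.png

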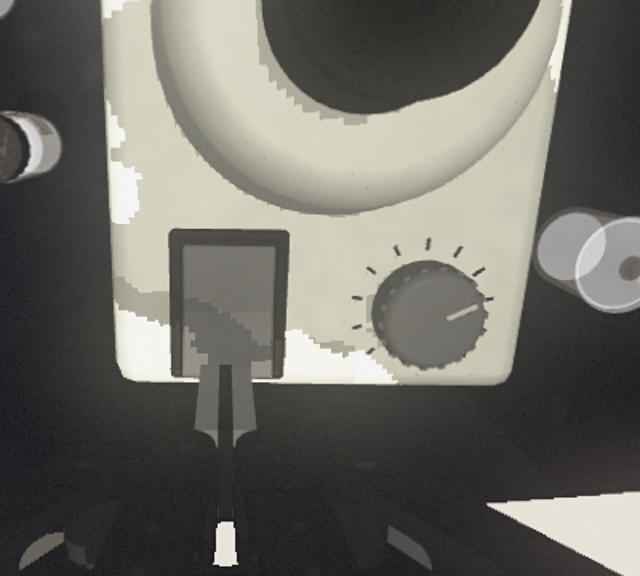

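Rocker is still on, the mixer hasn't moved, and the fingertips are lined up over the front half (ridge at crop y≈312, rocker centre x≈229, fingers x≈226).

```bash
python3 -m pendant '{"offset":[[0,0.09,-0.003],[0,0.125,-0.003],[0,0.142,-0.003],[0,0.155,-0.003],[0,0.165,-0.003],[0,0.167,-0.003]],"turn":[[0,0,0],[0,0,0],[0,0,0],[0,0,0],[0,0,0],[0,0,0]]}'
```

```text
clock: 9.6
position: [0.4739, 0.1454, 0.0673]
ee_rot: [0.478, -0.518, 0.521, -0.481]
ft_force: [-0.6, 0.0, 4.4]
grip_width: -0.002
```

```bash
python3 -m pendant '{"offset":[[0,0.003,0],[0,0.003,0],[0,-0.1,0],[0,-0.3,0],[0,-0.6,-0.1],[0,-0.6,-0.15],[0,-0.6,-0.15]],"turn":[[0,0,0],[0,0,0],[0,0,0],[0,0,0],[0,0,0],[0,0,0],[0,0,0]]}'; python3 -c "
from h import *
snap('wrist','w6');snap('top','top1')
for r in(-15,-10,10,15): X=np.array([.4865+r*.9965e-3,.1438-r*.0837e-3,.067]);u=w2pix('wrist','w6',X);print(u,pix2w('wrist','w6',*u))
print('cup',pix2w('wrist','w6',*w2pix('wrist','w6',[.571,.106,.13])))"
```

```text
clock: 10.48
position: [0.4431, 0.1476, 0.1878]
ee_rot: [0.478, -0.517, 0.522, -0.481]
ft_force: [-0.5, -0.1, 0.1]
grip_width: -0.002
[322.52355673 200.1505339 ] [0.47145847 0.145059   0.0664381 ]
[322.5692801  193.50976576] [0.47641635 0.1446407  0.06620035]
[322.75654807 166.26078064] [0.49662071 0.14296674 0.06914661]
[322.80447522 159.27381745] [0.50167729 0.1425588  0.07128904]
cup [0.57130204 0.10579626 0.1289123 ]
```

View pics/w6.png

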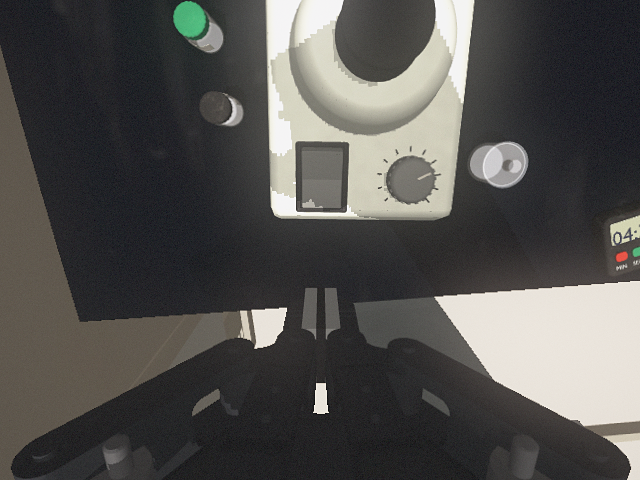

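Rocker is off (front half 66 mm, cup half 71 mm) and the cup is back at its rest height. The dial, vials and bottle look unchanged, and the arm is clear.

```bash
python3 -c "
from h import *
print(manip.hand_in())"
```

```text
the job is handed in; nothing more can be done
None
```

I gave the mixer its touch test in the order asked and handed the job in at about 10.5 s, using 7 viewed pictures.

- **Switch on:** I tapped the half of the rocker nearer the cup. Afterwards that half measured 66 mm and the front half 71.5 mm, so it was on.
- **Cup:** I pressed it with the shut fingertips down to its stop. It was down for about a second and then came back to its rest height: 128.9 mm at the end against 128.6 mm before.
- **Switch off:** I tapped the front half. Afterwards it measured 66 mm and the cup half 71 mm, so it was off.

**Final checks:** In the last wrist view the mixer, dial mark, vials and bottle look unchanged, and the gripper is about 12 cm above the deck touching nothing. I judged this by eye and by the rocker and cup points. I did not compare the before and after pictures numerically, and the final top-camera picture was taken but not viewed.

**Forces and disagreements:** The highest wrist force I read was about 15 N. That came at the end of the first rocker tap and at the cup's stop, where the press was firmer than the spring alone needs. The first height readings for cup and rocker from matching the top and side pictures were 6–10 mm off. I used the depth and close wrist measurements instead, and these agreed to about 2 mm.

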